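# Shut the battery case and fold its three clips home

### The arm

A 6-joint arm with a two-finger parallel gripper is mounted at the origin on the work surface. World frame = base frame: x ahead of the robot, y to its left, z up, the work surface at z = 0. Lengths are in m, angles in rad, forces in N, time in s.
With the tool pointing down it reaches from about 0.375 to 0.9 m from the base axis. Payload 3.1 kg.
Tool frame: the origin (TCP) lies midway between the tips of the shut fingers; the grasp point (between the pads) lies 19 mm behind it; z points along the fingers, y is the line along which they close (so a half turn about z gives the same grasp; the last joint's range is limited). The gripper opens to 87 mm and grips with 3 to 60 N. Pads are 19 mm wide; open, the fingers measure 117 mm over their backs; the gripper's body (75 mm by 190 mm) begins 51 mm behind the grasp point.
Start: joints at [1.167, 0.527, 1.433, -0, 1.181, -0.178], TCP at [0.139, 0.609, 0.223] pointing down, gripper open.
Joint ranges: [-3.08, 3.08], [-0.75, 2.2], [0.22, 2.44], [-1.43, 4.57], [0, 2.65], [-2.85, 2.85]. Speed limits (rad/s): [2.79, 2.79, 3.14, 3.14, 3.14, 3.14].

### API

Orientations are given as a unit quaternion [x, y, z, w].
In Python, from rig import get_obs, cams, job gives the robot as it stands.
- The arm moves only by the tool servo_tool, never from a script. Its argument "moves" is text: rows parted by semicolons, each of 5 numbers parted by spaces: the shift along the tool's x, y, z in m, then the turn about the tool's z in degrees, then the finger opening in m, from 0 to 0.087. In form: dx dy dz spin claw; .... A call has 1 to 10 rows; each row is the pose to reach, as a shift and turn from the pose commanded when the call began, along the tool's axes at that moment; what a row does not reach only later rows make up. A row lasts 1/12 s, in which the tool goes at most 41.7 mm and 7.16 degrees, less where a joint would pass 70% of its speed; a pose out of reach is approached as far as the arm can. A call with a gripper value outside its range is refused whole. The fingers move at their own pace and stop on an object; "grip_force" is the grip in N (left out, the last holds). Time passes only in rows, so rows that repeat a pose let the fingers close. It gives the time, the measured TCP pose, the force, the opening and the grip force at its end, in the units of the state.
- get_obs(): the state, without advancing time (a new reading comes with each control period).
- cams.camera(name): name is "scene" or "top" or "wrist"; returns the picture (384x512x3 uint8, blue, green, red); there is no depth.
- cams.camera_model(name): a dict with "fx", "fy", "cx", "cy" (pixels), "dist" ([k1, k2, p1, p2, k3] as OpenCV has them; the pictures are not rectified), "R" (3x3) and "t" (3): a world point X has camera coordinates R X + t. Camera axes: x right, y down, z forward; pixel columns grow to the right and rows downward; lengths in m; the calibration is good to about 2 mm. A picture is of the moment at which its call begins: read the wrist's pose just before it. camera_model takes no time and is no camera call; for the wrist camera it gives the pose at the moment of the call.
- job.hand_in(): hands the job in; it is judged then, once.
The state is a dict: "time": time; "q": joint angles; "joint_velocities": joint speeds; "joint_torque": joint torques, N m; "position": TCP position; "tool_rot": TCP orientation; "ft_force": force on the tool from outside, world axes, zero at the start; "moment": the same for the moment, N m; "grip_width": finger opening in m; "grip_force": force on a finger pad.
Only numpy, scipy, OpenCV 4.12 (cv2) and the standard library are available. Lean on these libraries where they do the work, as an engineer would, in place of code of your own. Each camera call takes 0.05 s, during which the arm holds its last target. There are 200 camera calls.

### The job

Shut the lid of the battery case while its clips still stand open, then fold the three orange clips down one after another so that each snaps home under the rim and the lid is drawn down onto its gasket. The clips are brittle and crack above 35 N, so feel for the snap and ease off, and leave the tape measure, the prism and the receiver where they are.

Things in the scene. Friction and masses are not known exactly. Their poses are not given: they have to be found in the camera images.
- case: Dark hard case for survey batteries on a black non-slip mat; it does not shift. Tub 140 (x) by 200 mm (y); rim flange 8 mm wider all round, top 66 mm above the table, its edge turned down into a short sloping lip that the clips' hooks snap under; 92 mm high when shut. Origin on the table under the tub's middle; x points from the front to the lid's hinge, y to the left side, z up.
- lid (a joint): Opening angle of the lid, rad: 0 = shut, 1.57 = upright. A flat shell 152 x 208 x 24 mm hinged along the case's back, carrying the three orange clips; its stiff hinge stays at any angle and moves with 1 to 5 N near the front edge. Pressed down with 5 to 10 N it rests on the rubber gasket, just under 1 mm too high at the front (about 0.005); the clips draw it down to 0.
- lid_hinge (a point): Point on the lid's hinge line in the middle of the back: 78 mm behind the case's origin, 68 mm above the table. The hinge line runs along the case's y.
- lid_push (a point): Point on the middle of the lid's outer (top) face near its front edge: 125 mm from the hinge line along the lid and 24 mm off it. With the lid open this face looks up and away from the robot; push here, round the hinge, to shut the lid.
- clip_front (a joint): Angle of the orange clip on the front (case -x) side of the lid, rad: 0 = hanging flat, home and snapped; 1.57 = straight out from the lid; it stays where it is left. With the lid shut its hook meets the rim's lip at about 0.3, climbs the lip, snaps over at about 0.1 and then stands at 0 against a hard stop. Let go before the snap, it springs back to about 0.3.
- clip_front_hinge (a point): Middle of that clip's pivot on the lid; outward is the case's -x, and the pivot runs along that side of the lid. With the lid shut it is 81 mm above the table and 8 mm out from the tub's wall.
- clip_front_tab (a point): Outermost point in the middle of that clip's thumb ridge, a bar 38 mm long (clip 44 mm wide) 36 mm from the pivot; at home 12 mm out from the pivot and 45 mm above the table, nothing below it. Pushed here inward and a little down, as by a thumb, the force climbs over 4 to 6 mm to 8 to 20 N (first clip stiffest), falls nearly to nothing at the snap, then rises hard at the stop.
- clip_left (a joint): Angle of the orange clip on the left (case +y) side of the lid, rad: 0 = hanging flat, home and snapped; 1.57 = straight out from the lid; it stays where it is left. With the lid shut its hook meets the rim's lip at about 0.3, climbs the lip, snaps over at about 0.1 and then stands at 0 against a hard stop. Let go before the snap, it springs back to about 0.3.
- clip_left_hinge (a point): Middle of that clip's pivot on the lid; outward is the case's +y, and the pivot runs along that side of the lid. With the lid shut it is 81 mm above the table and 8 mm out from the tub's wall.
- clip_left_tab (a point): Outermost point in the middle of that clip's thumb ridge, a bar 38 mm long (clip 44 mm wide) 36 mm from the pivot; at home 12 mm out from the pivot and 45 mm above the table, nothing below it. Pushed here inward and a little down, as by a thumb, the force climbs over 4 to 6 mm to 8 to 20 N (first clip stiffest), falls nearly to nothing at the snap, then rises hard at the stop.
- clip_right (a joint): Angle of the orange clip on the right (case -y) side of the lid, rad: 0 = hanging flat, home and snapped; 1.57 = straight out from the lid; it stays where it is left. With the lid shut its hook meets the rim's lip at about 0.3, climbs the lip, snaps over at about 0.1 and then stands at 0 against a hard stop. Let go before the snap, it springs back to about 0.3.
- clip_right_hinge (a point): Middle of that clip's pivot on the lid; outward is the case's -y, and the pivot runs along that side of the lid. With the lid shut it is 81 mm above the table and 8 mm out from the tub's wall.
- clip_right_tab (a point): Outermost point in the middle of that clip's thumb ridge, a bar 38 mm long (clip 44 mm wide) 36 mm from the pivot; at home 12 mm out from the pivot and 45 mm above the table, nothing below it. Pushed here inward and a little down, as by a thumb, the force climbs over 4 to 6 mm to 8 to 20 N (first clip stiffest), falls nearly to nothing at the snap, then rises hard at the stop.
- tape: Bystander: yellow tape measure standing upright, 62 x 36 x 58 mm; origin in the middle of its underside. Leave it alone.
- prism: Bystander: red survey prism lying face up, 74 mm across, 42 mm high; origin in the middle of its underside. Leave it alone.
- receiver: Bystander: white and green round satellite receiver, 126 mm across, 66 mm high, behind the case; origin in the middle of its underside. Leave it alone.

How it is judged:
On the way, in this order (a step that is already met when the one before it is completed fails the run):
1. the lid is shut down onto its gasket (within 0.02 rad) with all three clips still open (beyond 0.25 rad) (value of joint lid below 0.02 rad and value of joint each of clip_front, clip_left, clip_right above 0.25 rad), for 0.2 s.
2. a first clip is home (within 0.05 rad) (value of joint any of clip_front, clip_left, clip_right below 0.05 rad), for 0.2 s.
3. two clips are home ((value of joint each of clip_front, clip_left below 0.05 rad or value of joint each of clip_front, clip_right below 0.05 rad or value of joint each of clip_left, clip_right below 0.05 rad)), for 0.2 s.
At the end, for the whole second after the job is handed in: All three clips are snapped home (each joint below 0.05 rad, where 0 is flat) and the lid is drawn down onto its gasket (joint lid below 0.004 rad, that is within 0.6 mm of fully down at its front edge) (value of joint lid below 0.004 rad and value of joint each of clip_front, clip_left, clip_right below 0.05 rad); the robot touches nothing.
It fails at once if the robot pushes on the case, its lid or a clip with more than 35 N (contact force between any of the fingers, the arm and case above 35 N).
It fails at once if the tape measure is shifted more than 15 mm (distance of tape from where it was at the start of the episode above 0.015 m).
It fails at once if the prism is shifted more than 15 mm (distance of prism from where it was at the start of the episode above 0.015 m).
It fails at once if the receiver is shifted more than 15 mm (distance of receiver from where it was at the start of the episode above 0.015 m).
It also fails if it takes over 72 s, if anything falls off the work surface, if the arm or the gripper's body presses on something with over 40 N, if the wrist force passes 120 N, or if a joint passes its speed limit or range.

## Working session

There is one attempt and no reset: what is moved stays moved. The work goes in short steps, Python scripts to look and compute and a tool call to move; the robot and the scene stay as the last step left them, time stands still between calls to the robot, and variables do not carry over. Pictures are saved under pics/ and viewed, at most 10 in all, crops included, and the job is handed in when it is done.

Besides the shell and the picture viewer there is one more tool, called after ">>>" as a command line: name --argument value ..., lists and objects as JSON in quotes. servo_tool: Moves the arm, as the interface text tells. Its arguments: {"type":"object","properties":{"moves":{"type":"string"},"grip_force":{"type":"number"}},"required":["moves"]}

```bash
mkdir -p pics; ls
python3 - <<'E'
from rig import get_obs,cams
import cv2
o=get_obs();print(o)
a=cams.camera("scene");b=cams.camera("top")
cv2.imwrite("pics/s0.png",a);cv2.imwrite("pics/t0.png",b)
for n in("scene","top"):print(n,cams.camera_model(n))
E
```

```text
pics
{'time': 0.0, 'q': array([ 1.16744330e+00,  5.28448011e-01,  1.43394429e+00, -6.11549928e-06,
        1.18141067e+00, -1.78505366e-01]), 'joint_velocities': array([ 0.00036583, -0.00152239,  0.00061774, -0.00027117,  0.00072066,
       -0.00071367]), 'joint_torque': array([ 8.03154344e-04, -4.40046215e+01, -1.76588255e+01,  6.35452475e-02,
        5.82478114e-02, -1.56169849e-04]), 'position': array([0.13902153, 0.60856206, 0.22156946]), 'tool_rot': array([ 1.12185931e-01,  9.93686618e-01, -1.05952796e-03, -3.14297567e-04]), 'ft_force': array([-0.18954879, -0.24696319, -0.17941158]), 'moment': array([0.02700729, 0.03078954, 0.06382515]), 'grip_force': 0.0, 'grip_width': 0.08685770462383711}
scene {'fx': 357.52719827663356, 'fy': 357.52719827663356, 'cx': 255.40473250122972, 'cy': 185.48251411387625, 'dist': array([-0.00285114,  0.        ,  0.        ,  0.        ,  0.        ]), 'R': array([[ 0.64769367,  0.76188826,  0.0043806 ],
       [ 0.65266322, -0.5518549 , -0.51912126],
       [-0.39309494,  0.33909062, -0.85468937]]), 't': array([-0.45114312, -0.34545428,  1.18424727])}
top {'fx': 485.35803888642585, 'fy': 485.35803888642585, 'cx': 253.80475332121478, 'cy': 187.78254817825126, 'dist': array([-0.1708419,  0.       ,  0.       ,  0.       ,  0.       ]), 'R': array([[ 0.01953738, -0.99958993,  0.02093475],
       [-0.99639259, -0.02119588, -0.0821739 ],
       [ 0.08258393, -0.01925377, -0.99639811]]), 't': array([0.00866782, 0.62367929, 1.1958007 ])}
```

View pics/s0.png

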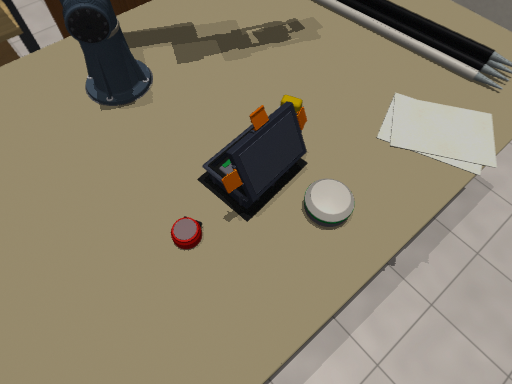

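View pics/t0.png

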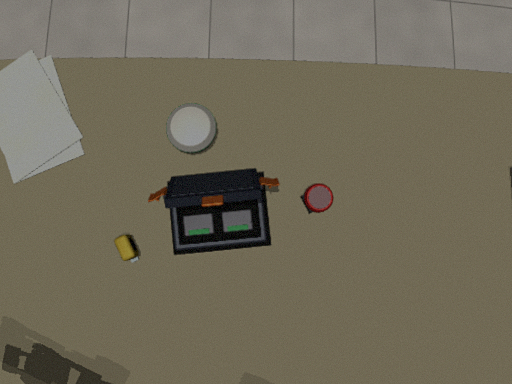

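The scene view shows the case at about (255,160) with its lid up. In the top view the case spans about (170–270, 170–253), the tape is at (126,247), the prism at (319,198) and the receiver at (191,128). I'll enlarge the case next.

Run:
```python
import cv2,numpy as np
a=cv2.imread("pics/s0.png");b=cv2.imread("pics/t0.png")
f=lambda im:cv2.convertScaleAbs(np.uint8(255*(im/255.)**0.5),alpha=1.0)
c=cv2.resize(f(b[155:265,105:285]),None,fx=4.4,fy=4.4,interpolation=cv2.INTER_CUBIC)
d=cv2.resize(f(a[85:225,170:330]),None,fx=4.2,fy=4.2,interpolation=cv2.INTER_CUBIC)
cv2.imwrite("pics/t0c.png",c);cv2.imwrite("pics/s0c.png",d);print(c.shape,d.shape)
```

```text
(484, 792, 3) (588, 672, 3)
```

View pics/t0c.png

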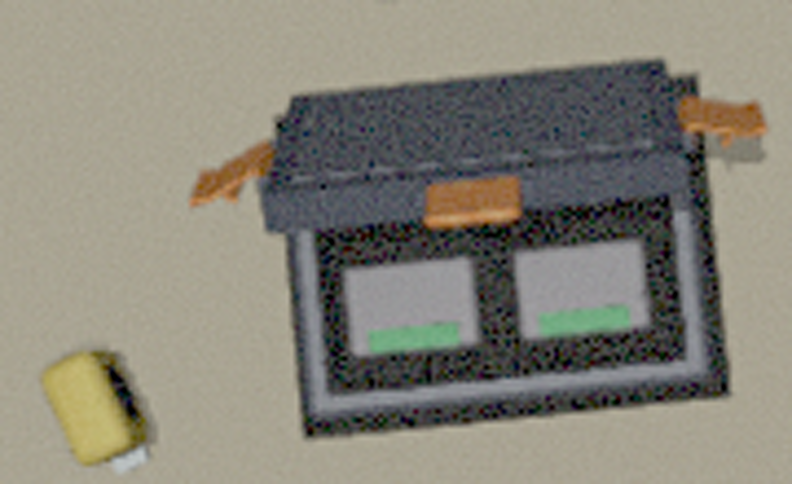

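View pics/s0c.png

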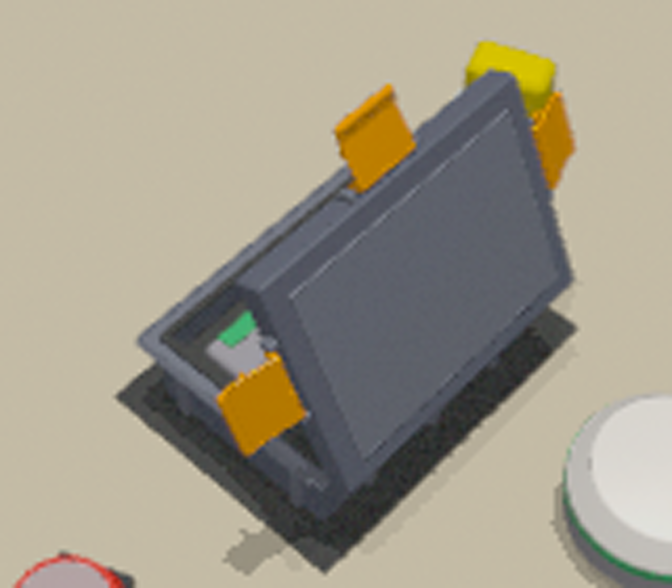

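The top crop shows the rim's front-left corner at about (308,412) and its front-right at about (706,375). The lid is roughly 60–70° open, and all three clips stand out at about right angles. In the scene crop, the rim's front-right corner is at (138,345) and the lid's top-face corners are at (248,290), (500,75), (570,285) and (335,500).

```bash
cat > h.py <<'E'
import numpy as np,cv2
from rig import cams,get_obs
M={n:cams.camera_model(n) for n in("scene","top")}
def ray(n,p):
    m=M[n];K=np.array([[m['fx'],0,m['cx']],[0,m['fy'],m['cy']],[0,0,1]])
    u=cv2.undistortPoints(np.array([[p]],float),K,m['dist'])[0,0]
    R=m['R'];return -R.T@m['t'],R.T@np.array([u[0],u[1],1])
def plane(n,p,z):
    o,d=ray(n,p);return o+d*(z-o[2])/d[2]
def tri(p,q):
    o,d=ray("top",p);e,f=ray("scene",q)
    s=np.linalg.lstsq(np.c_[d,-f],e-o,rcond=None)[0]
    a,b=o+d*s[0],e+f*s[1];return (a+b)/2,np.linalg.norm(a-b)
T=lambda x,y:(105+(x+.5)/4.4-.5,155+(y+.5)/4.4-.5)
S=lambda x,y:(170+(x+.5)/4.2-.5,85+(y+.5)/4.2-.5)
E
python3 - <<'E'
from h import *
np.set_printoptions(precision=4,suppress=True)
fl=plane("top",T(308,412),.066);fr=plane("top",T(706,375),.066)
print("rim FL,FR top",fl,fr,np.linalg.norm(fl-fr)); print("FR scene",plane("scene",S(138,345),.066))
u=(fl-fr)/np.linalg.norm(fl-fr);yaw=np.arctan2(-u[0],u[1]);print("yaw",yaw)
ex=np.array([np.cos(yaw),np.sin(yaw),0]);c=(fl+fr)/2+.078*ex;print("c",c)
for nm,p,q in (("lid top right(front edge, outer face)",(665,62+0),(248,290)),("clipfront tipL?",(425,222),(388,88)),("clipfront tipR",(520,220),(337,135))):
    print(nm,tri(T(*p),S(*q)))
# mat corners
print("mat FL FR",plane("top",T(306,437),0.002),plane("top",T(730,395),.002), "scene mat FR, BR, BL",plane("scene",S(118,397),.002),plane("scene",S(325,573),.002),plane("scene",S(577,328),.002))
print("prism",plane("top",(319,198),.042),"tape",plane("top",(126,247),.058),"recv",plane("top",(191,128),.06))
E
```

```text
rim FL,FR top [0.4693 0.2107 0.066 ] [ 0.4943 -0.0075  0.066 ] 0.21969985256535943
FR scene [ 0.4975 -0.0116  0.066 ]
yaw 0.1141847158751297
c [0.5593 0.1105 0.066 ]
lid top right(front edge, outer face) (array([0.6339, 0.006 , 0.2546]), np.float64(0.03842267682329241))
clipfront tipL? (array([0.5659, 0.1313, 0.2487]), np.float64(0.0037524299378626823))
clipfront tipR (array([0.5696, 0.0894, 0.2448]), np.float64(0.0017428914803871715))
mat FL FR [0.4519 0.2206 0.002 ] [ 0.4815 -0.0245  0.002 ] scene mat FR, BR, BL [ 0.4821 -0.0261  0.002 ] [ 0.6677 -0.0038  0.002 ] [0.6371 0.2427 0.002 ]
prism [ 0.5999 -0.1413  0.042 ] tape [0.4686 0.332  0.058 ] recv [0.7658 0.1806 0.06  ]
```

```bash
cat >> h.py <<'E'
C=np.array([.5596,.1095,0]);YAW=.12
EX=np.array([np.cos(YAW),np.sin(YAW),0]);EY=np.array([-np.sin(YAW),np.cos(YAW),0])
def case(w):
    w=np.asarray(w)-C;return np.array([w@EX,w@EY,w[2]])
def world(c): return C+EX*c[0]+EY*c[1]+np.array([0,0,c[2]])
from scipy.spatial.transform import Rotation as Ro
def shifts(*pts):
    o=get_obs();R=Ro.from_quat(o['tool_rot']).as_matrix()
    print("t",round(o['time'],2),"case pos",case(o['position']).round(4),"spin to case -x:",np.degrees(np.arctan2(R[:,1]@-EX,R[:,0]@-EX)).round(2))
    for p in pts:print(p,(R.T@(world(p)-o['position'])).round(4))
E
python3 -c "
from h import *
shifts((.105,0,.30),(.105,0,.165),(.0,.2,.3))"
```

```text
t 0.1 case pos [-0.3578  0.5459  0.2217] spin to case -x: -19.76
(0.105, 0, 0.3) [-0.62   -0.3575 -0.0778]
(0.105, 0, 0.165) [-0.6201 -0.3573  0.0572]
(0.0, 0.2, 0.3) [-0.4536 -0.2048 -0.0781]
```

>>> servo_tool --moves "-0.02 -0.01 -0.04 0 0; -0.05 -0.03 -0.08 -7 0; -0.62 -0.357 -0.08 -14 0; -0.62 -0.357 -0.08 -19.8 0; -0.62 -0.357 -0.08 -19.8 0; -0.62 -0.357 -0.08 -19.8 0; -0.62 -0.357 -0.08 -19.8 0; -0.62 -0.357 -0.08 -19.8 0; -0.62 -0.357 -0.08 -19.8 0; -0.62 -0.357 -0.08 -19.8 0"

```text
time: 0.93
position: [0.4181, 0.3497, 0.2961]
tool_rot: [-0.06, 0.998, -0.0, -0.0]
ft_force: [1.0, 1.0, 0.0]
grip_width: 0.0283
grip_force: 0.0
```

```bash
python3 -c "
from h import *
shifts((.105,0,.30),(.105,0,.165),(.0,.2,.3))"
```

```text
t 0.93 case pos [-0.1117  0.2554  0.2961] spin to case -x: 0.05
(0.105, 0, 0.3) [-0.2165 -0.2556 -0.004 ]
(0.105, 0, 0.165) [-0.2166 -0.2556  0.131 ]
(0.0, 0.2, 0.3) [-0.1117 -0.0555 -0.0039]
```

>>> servo_tool --moves "-0.21 -0.25 -0.01 0 0; -0.21 -0.25 -0.01 0 0; -0.21 -0.25 -0.01 0 0; -0.21 -0.25 -0.01 0 0; -0.21 -0.25 -0.01 0 0; -0.21 -0.25 -0.01 0 0; -0.21 -0.25 -0.01 0 0; -0.21 -0.25 -0.01 0 0; -0.21 -0.25 -0.01 0 0; -0.21 -0.25 -0.01 0 0"

```text
time: 1.77
position: [0.6567, 0.1267, 0.3051]
tool_rot: [-0.059, 0.998, 0.0, -0.001]
ft_force: [-0.4, -0.1, -0.4]
grip_width: 0.0004
grip_force: 0.0
```

```bash
python3 -c "
from h import *
shifts((.105,0,.30),(.105,0,.165),(.105,0,.175))"
```

```text
t 1.77 case pos [0.0984 0.0054 0.3051] spin to case -x: -0.15
(0.105, 0, 0.3) [-0.0066 -0.0054  0.005 ]
(0.105, 0, 0.165) [-0.0069 -0.0055  0.14  ]
(0.105, 0, 0.175) [-0.0068 -0.0055  0.13  ]
```

>>> servo_tool --moves "-0.012 0 0.04 0 0; -0.012 0 0.08 0 0; -0.012 0 0.12 0 0; -0.012 0 0.135 0 0; 0 0 0.135 0 0; 0.01 0 0.135 0 0; 0.018 0 0.135 0 0; 0.022 0 0.135 0 0; 0.026 0 0.135 0 0; 0.03 0 0.135 0 0"

```text
time: 2.6
position: [0.626, 0.1255, 0.1721]
tool_rot: [-0.061, 0.998, 0.0, 0.001]
ft_force: [0.4, 0.6, -0.2]
grip_width: 0.0006
grip_force: 0.0
```

```bash
python3 -c "
from h import *
print(get_obs()['ft_force'])
shifts()"
```

```text
[ 0.44386629  0.57216351 -0.24201654]
t 2.6 case pos [0.0678 0.0079 0.1721] spin to case -x: 0.08
```

>>> servo_tool --moves "0.009 0 0 0 0; 0.018 0 0 0 0; 0.027 0 0 0 0; 0.036 0 0.001 0 0; 0.045 0 0.006 0 0; 0.053 0 0.012 0 0; 0.061 0 0.019 0 0; 0.068 0 0.026 0 0; 0.074 0 0.034 0 0; 0.080 0 0.042 0 0"

```text
time: 3.43
position: [0.5451, 0.115, 0.1294]
tool_rot: [-0.06, 0.998, -0.0, -0.001]
ft_force: [1.7, -0.5, 1.2]
grip_width: 0.0003
grip_force: 0.8
```

```bash
python3 -c "
from h import *
print(get_obs()['ft_force'])
shifts()"
```

```text
[ 1.7243965  -0.46584234  1.19832932]
t 3.43 case pos [-0.0137  0.0072  0.1294] spin to case -x: 0.04
```

>>> servo_tool --moves "0.003 0 0.006 0 0; 0.006 0 0.012 0 0; 0.009 0 0.018 0 0; 0.011 0 0.023 0 0; 0.0125 0 0.0275 0 0; 0.0135 0 0.031 0 0; 0.014 0 0.033 0 0; 0.014 0 0.0345 0 0"

```text
time: 4.1
position: [0.5325, 0.1137, 0.0945]
tool_rot: [-0.06, 0.998, 0.0, -0.0]
ft_force: [-1.2, 1.3, 2.5]
grip_width: 0.0005
grip_force: 0.7
```

```bash
python3 -c "
from h import *
print(get_obs()['ft_force'])
shifts()"
```

```text
[-1.23233586  1.33059084  2.51442948]
t 4.1 case pos [-0.0264  0.0074  0.0945] spin to case -x: 0.05
```

Move down in fine steps and watch the force.

>>> servo_tool --moves "0 0 0.0005 0 0; 0 0 0.001 0 0; 0 0 0.0015 0 0; 0 0 0.002 0 0; 0 0 0.002 0 0"

```text
time: 4.52
position: [0.533, 0.1137, 0.0931]
tool_rot: [-0.06, 0.998, 0.0, 0.0]
ft_force: [-1.3, -0.3, 1.3]
grip_width: 0.0005
grip_force: 0.7
```

>>> servo_tool --moves "0 0 0.0005 0 0; 0 0 0.001 0 0; 0 0 0.001 0 0"

```text
time: 4.77
position: [0.5329, 0.1137, 0.0928]
tool_rot: [-0.06, 0.998, -0.0, 0.0]
ft_force: [-2.0, -0.2, 8.4]
grip_width: 0.0005
grip_force: 3.8
```

>>> servo_tool --moves "0 0 0.0003 0 0; 0 0 0.0005 0 0; 0 0 0.0005 0 0; 0 0 0.0005 0 0"

```text
time: 5.1
position: [0.5329, 0.1137, 0.0928]
tool_rot: [-0.06, 0.998, -0.0, 0.0]
ft_force: [-3.5, -0.8, 10.7]
grip_width: 0.0006
grip_force: 5.2
```

>>> servo_tool --moves "0 0 -0.02 0 0; 0 0 -0.05 0 0; 0.02 0 -0.09 0 0; 0.06 0 -0.1 0 0; 0.1 0 -0.1 0 0; 0.14 0 -0.1 0 0; 0.14 0 -0.1 0 0; 0.14 0 -0.1 0 0"

```text
time: 5.77
position: [0.3906, 0.0969, 0.1913]
tool_rot: [-0.06, 0.998, 0.0, -0.001]
ft_force: [1.1, 0.1, 0.5]
grip_width: 0.0004
grip_force: 0.0
```

Run:
```python
from h import *
shifts()
a=cams.camera("scene");b=cams.camera("top")
cv2.imwrite("pics/s1.png",a);cv2.imwrite("pics/t1.png",b)
f=lambda im:np.uint8(255*(im/255.)**0.5)
c=cv2.resize(f(b[155:265,105:285]),None,fx=4.4,fy=4.4,interpolation=cv2.INTER_CUBIC)
d=cv2.resize(f(a[85:225,170:330]),None,fx=4.2,fy=4.2,interpolation=cv2.INTER_CUBIC)
v=np.zeros((600,800,3),np.uint8);c=cv2.resize(c,(400,244));d=cv2.resize(d,(400,350))
v[:244,:400]=c;v[244:594,:400]=d[:350];v[:300,400:]=cv2.resize(b,(400,300));v[300:,400:]=cv2.resize(a,(400,300))
cv2.imwrite("pics/m1.png",v)
for n,im,box in(("top",b,(100,150,290,290)),("scene",a,(170,80,330,230))):
    h=cv2.cvtColor(im,cv2.COLOR_BGR2HSV);m=cv2.inRange(h,(5,150,60),(17,255,255))
    k,l,s,ce=cv2.connectedComponentsWithStats(m)
    for i in range(1,k):
        if s[i,4]>15 and box[0]<ce[i][0]<box[2] and box[1]<ce[i][1]<box[3]:
            print(n,s[i],ce[i].round(1),case(plane(n,ce[i],.088)).round(4))
            ys,xs=np.nonzero(l==i);r=cv2.minAreaRect(np.c_[xs,ys].astype(np.float32));print("  ",[case(plane(n,p,.09)).round(3).tolist()[:2] for p in cv2.boxPoints(r)])
```

```text
t 5.77 case pos [-0.1693  0.0077  0.1913] spin to case -x: 0.04
top [261 201  19  20 327] [269.7 210.5] [-0.0101 -0.1254  0.088 ]
   [[0.012, -0.105], [0.011, -0.147], [-0.033, -0.146], [-0.032, -0.104]]
top [157 212  18  19 305] [165.2 221.1] [-0.0105  0.1246  0.088 ]
   [[0.013, 0.142], [0.009, 0.101], [-0.034, 0.105], [-0.03, 0.146]]
top [211 243  20  20 338] [220.8 251.9] [-0.096  -0.0002  0.088 ]
   [[-0.075, 0.023], [-0.074, -0.023], [-0.117, -0.024], [-0.118, 0.022]]
scene [272 119  20  13 151] [281.4 124.9] [-0.0072  0.1193  0.088 ]
   [[-0.028, 0.101], [-0.037, 0.134], [0.017, 0.135], [0.024, 0.102]]
scene [216 125  22  17 213] [226.2 132.8] [-0.0974 -0.0029  0.088 ]
   [[-0.115, -0.025], [-0.122, 0.024], [-0.077, 0.018], [-0.072, -0.031]]
scene [203 171  25  22 277] [214.7 181.5] [-0.0089 -0.1305  0.088 ]
   [[-0.028, -0.152], [-0.032, -0.105], [0.013, -0.11], [0.016, -0.155]]
```

View pics/m1.png

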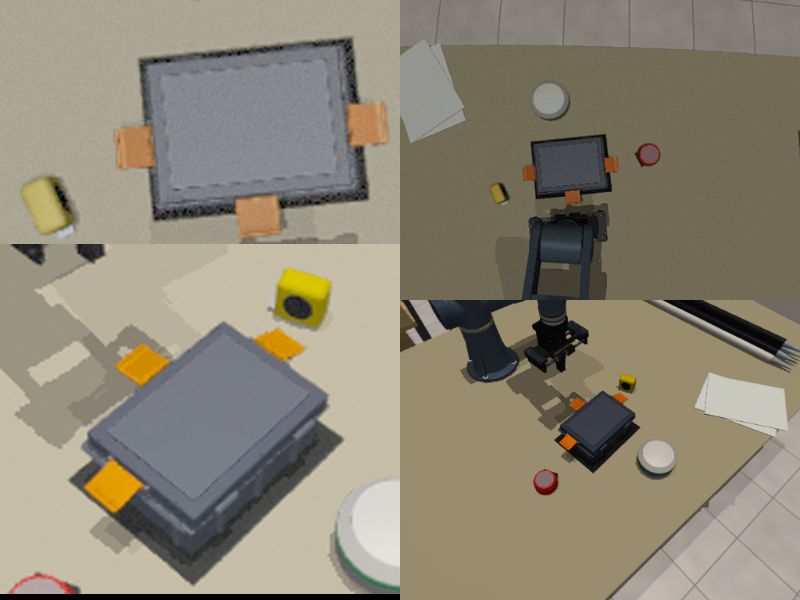

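The lid lies shut. All three clips stand nearly straight out: the side clips at case x ≈ −0.010 and the front clip at y ≈ 0. I'll start with the front one.

>>> servo_tool --moves "-0.03 -0.008 0.02 0 0; -0.055 -0.008 0.05 0 0; -0.055 -0.008 0.075 0 0; -0.055 -0.008 0.086 0 0; -0.055 -0.008 0.092 0 0; -0.055 -0.008 0.098 0 0; -0.055 -0.008 0.104 0 0; -0.055 -0.008 0.11 0 0; -0.055 -0.008 0.116 0 0; -0.055 -0.008 0.116 0 0"

```text
time: 6.7
position: [0.4493, 0.0955, 0.0749]
tool_rot: [-0.06, 0.998, 0.0, -0.0]
ft_force: [-0.9, 0.7, 0.5]
grip_width: 0.0004
grip_force: 0.0
```

```bash
python3 -c "
from h import *
print(get_obs()['ft_force'])
shifts()"
```

```text
[-0.86592084  0.66708324  0.46478637]
t 6.7 case pos [-0.1112 -0.0007  0.0749] spin to case -x: 0.04
```

>>> servo_tool --moves "0 0 0.006 0 0; 0 0 0.012 0 0; 0 0 0.018 0 0; 0.002 0 0.018 0 0; 0.034 0 0.018 0 0; 0.034 0 0.037 0 0; 0.034 0 0.037 0 0; 0.022 0 0.037 0 0; 0.012 0 0.037 0 0; 0.008 0 0.037 0 0"

```text
time: 7.53
position: [0.445, 0.0945, 0.0389]
tool_rot: [-0.06, 0.998, -0.0, 0.002]
ft_force: [-1.5, 0.0, -0.0]
grip_width: 0.0006
grip_force: 0.6
```

```bash
python3 -c "
from h import *
print(get_obs()['ft_force'])
shifts()"
```

```text
[-1.54017933  0.03765202 -0.00950943]
t 7.53 case pos [-0.1156 -0.0012  0.0389] spin to case -x: 0.05
```

>>> servo_tool --moves "-0.001 0 0 0 0; -0.002 0 0 0 0; -0.003 0 0.0005 0 0; -0.003 0 0.0005 0 0"

```text
time: 7.87
position: [0.4443, 0.0949, 0.038]
tool_rot: [-0.06, 0.998, 0.0, 0.0]
ft_force: [0.8, -0.1, -0.8]
grip_width: 0.0002
grip_force: 0.0
```

```bash
python3 -c "
from h import *
print(get_obs()['ft_force'])
shifts()"
```

```text
[ 0.76059838 -0.12916064 -0.76380965]
t 7.87 case pos [-0.1162 -0.0007  0.038 ] spin to case -x: 0.05
```

>>> servo_tool --moves "-0.001 0 0 0 0; -0.002 0 0 0 0; -0.003 0 0 0 0; -0.004 0 0 0 0; -0.004 0 0 0 0"

```text
time: 8.28
position: [0.4478, 0.0954, 0.0377]
tool_rot: [-0.06, 0.998, 0.0, -0.001]
ft_force: [-1.2, -0.6, -0.7]
grip_width: 0.0007
grip_force: 0.5
```

>>> servo_tool --moves "-0.001 0 0 0 0; -0.002 0 0 0 0; -0.003 0 0 0 0; -0.004 0 0 0 0; -0.004 0 0 0 0"

```text
time: 8.7
position: [0.449, 0.0957, 0.0372]
tool_rot: [-0.061, 0.998, 0.0, -0.004]
ft_force: [-4.6, -2.3, -4.0]
grip_width: 0.0007
grip_force: 2.8
```

>>> servo_tool --moves "-0.001 0 0 0 0; -0.002 0 0 0 0; -0.002 0 0 0 0"

```text
time: 8.95
position: [0.4495, 0.0959, 0.0369]
tool_rot: [-0.061, 0.998, 0.0, -0.005]
ft_force: [-7.3, -2.6, -4.0]
grip_width: 0.0008
grip_force: 3.5
```

>>> servo_tool --moves "-0.001 0 0 0 0; -0.002 0 0 0 0; -0.003 0 0 0 0; -0.003 0 0 0 0"

```text
time: 9.28
position: [0.4503, 0.0961, 0.0364]
tool_rot: [-0.061, 0.998, 0.0, -0.008]
ft_force: [-9.8, -4.4, -6.3]
grip_width: 0.0006
grip_force: 4.7
```

>>> servo_tool --moves "-0.001 0 0 0 0; -0.002 0 0 0 0; -0.003 0 0 0 0; -0.003 0 0 0 0"

```text
time: 9.62
position: [0.4511, 0.0964, 0.036]
tool_rot: [-0.061, 0.998, 0.0, -0.01]
ft_force: [-11.7, -6.1, -6.3]
grip_width: 0.0002
grip_force: 5.8
```

>>> servo_tool --moves "-0.001 0 0 0 0; -0.002 0 0 0 0; -0.003 0 0 0 0; -0.003 0 0 0 0"

```text
time: 9.95
position: [0.4519, 0.0967, 0.0356]
tool_rot: [-0.061, 0.998, 0.0, -0.012]
ft_force: [-12.2, -5.8, -7.1]
grip_width: 0.0006
grip_force: 6.8
```

>>> servo_tool --moves "-0.001 0 0 0 0; -0.002 0 0 0 0; -0.003 0 0 0 0; -0.003 0 0 0 0"

```text
time: 10.28
position: [0.4527, 0.0968, 0.0351]
tool_rot: [-0.061, 0.998, 0.0, -0.015]
ft_force: [-16.6, -7.8, -9.4]
grip_width: 0.0005
grip_force: 7.9
```

>>> servo_tool --moves "-0.0005 0 0.001 0 0; -0.001 0 0.002 0 0; -0.0015 0 0.003 0 0; -0.0015 0 0.003 0 0"

```text
time: 10.62
position: [0.4593, 0.0977, 0.0331]
tool_rot: [-0.06, 0.998, 0.001, -0.009]
ft_force: [-9.9, -1.3, -6.1]
grip_width: 0.0002
grip_force: 4.6
```

Snapped home. Back off and go to the left clip.

>>> servo_tool --moves "0.005 0 0 0 0; 0.012 0 0 0 0; 0.02 0 0 0 0; 0.05 0 0 0 0; 0.06 0.04 -0.03 0 0; 0.06 0.08 -0.07 0 0; 0.06 0.12 -0.1 0 0; 0.03 0.15 -0.13 0 0; 0 0.18 -0.13 0 0; -0.03 0.18 -0.13 0 0"

```text
time: 11.45
position: [0.4623, 0.275, 0.1655]
tool_rot: [-0.062, 0.998, 0.001, 0.002]
ft_force: [1.5, -0.9, -0.1]
grip_width: 0.0003
grip_force: 0.0
```

```bash
python3 -c "
from h import *
print(get_obs()['ft_force'])
shifts((-.01,.155,.13),(-.01,.143,.105))"
```

```text
[ 1.5459349  -0.8809262  -0.13399308]
t 11.45 case pos [-0.0767  0.1759  0.1655] spin to case -x: 0.22
(-0.01, 0.155, 0.13) [-0.0665 -0.0212  0.0358]
(-0.01, 0.143, 0.105) [-0.0664 -0.0333  0.0607]
```

>>> servo_tool --moves "-0.066 0.01 0 7 0; -0.066 0.01 0 14 0; -0.066 0.01 0 21 0; -0.066 0.01 0 28 0; -0.066 0.01 0 35 0; -0.066 0.01 0 42 0; -0.066 0.01 0 49 0; -0.066 0.01 0 56 0; -0.066 0.01 0 63 0; -0.066 0.01 0 70 0"

```text
time: 12.28
position: [0.5285, 0.2898, 0.1627]
tool_rot: [0.526, 0.851, 0.001, 0.001]
ft_force: [0.0, 0.3, 0.7]
grip_width: 0.0005
grip_force: 0.0
```

```bash
python3 -c "
from h import *
print(get_obs()['q'])
shifts((-.01,.143,.13),(-.01,.143,.105))"
```

```text
[ 3.16229112e-01  5.68523541e-01  1.55067354e+00  1.47721771e-04
  1.01899660e+00 -1.47578925e-01]
t 12.28 case pos [-0.0093  0.1827  0.1627] spin to case -x: -70.31
(-0.01, 0.143, 0.13) [-0.0371 -0.0141  0.0326]
(-0.01, 0.143, 0.105) [-0.0371 -0.0142  0.0576]
```

>>> servo_tool --moves "-0.037 -0.014 0.015 7 0; -0.037 -0.014 0.03 14 0; -0.037 -0.014 0.045 19.8 0; -0.037 -0.014 0.057 19.8 0; -0.037 -0.014 0.063 19.8 0; -0.037 -0.014 0.069 19.8 0; -0.037 -0.014 0.075 19.8 0; -0.037 -0.014 0.081 19.8 0; -0.037 -0.014 0.087 19.8 0; -0.037 -0.014 0.087 19.8 0"

```text
time: 13.12
position: [0.5314, 0.2502, 0.0741]
tool_rot: [0.662, 0.75, -0.0, -0.0]
ft_force: [-0.0, -0.1, -0.7]
grip_width: 0.0002
grip_force: 0.0
```

```bash
python3 -c "
from h import *
print(get_obs()['ft_force'])
shifts()"
```

```text
[-0.03163029 -0.10418415 -0.73329753]
t 13.12 case pos [-0.0111  0.143   0.0741] spin to case -x: -89.74
```

>>> servo_tool --moves "0 0 0.006 0 0; 0 0 0.012 0 0; 0 0 0.018 0 0; 0.002 0 0.018 0 0; 0.034 0 0.018 0 0; 0.034 0 0.038 0 0; 0.034 0 0.038 0 0; 0.022 0 0.038 0 0; 0.012 0 0.038 0 0; 0.005 0 0.038 0 0"

```text
time: 13.95
position: [0.5317, 0.2532, 0.0374]
tool_rot: [0.662, 0.749, -0.0, 0.0]
ft_force: [-0.2, -0.2, 0.4]
grip_width: 0.0006
grip_force: 0.0
```

>>> servo_tool --moves "-0.001 0 0 0 0; -0.003 0 0 0 0; -0.005 0 0 0 0; -0.007 0 0 0 0; -0.007 0 0 0 0"

```text
time: 14.37
position: [0.5323, 0.2478, 0.0372]
tool_rot: [0.662, 0.75, 0.0, 0.0]
ft_force: [0.7, 0.4, -0.3]
grip_width: 0.0005
grip_force: 0.0
```

```bash
python3 -c "
from h import *
print(get_obs()['ft_force'])
shifts()"
```

```text
[ 0.71606587  0.42990001 -0.27608315]
t 14.37 case pos [-0.0105  0.1406  0.0372] spin to case -x: -89.76
```

>>> servo_tool --moves "-0.001 0 0 0 0; -0.002 0 0 0 0; -0.003 0 0 0 0; -0.004 0 0 0 0; -0.004 0 0 0 0"

```text
time: 14.78
position: [0.5325, 0.245, 0.0367]
tool_rot: [0.662, 0.749, 0.0, -0.0]
ft_force: [0.1, 5.8, -2.8]
grip_width: 0.0005
grip_force: 2.4
```

Contact. Continue inward and slightly down.

>>> servo_tool --moves "-0.001 0 0.0005 0 0; -0.002 0 0.001 0 0; -0.003 0 0.0015 0 0; -0.003 0 0.0015 0 0"

```text
time: 15.12
position: [0.5328, 0.2429, 0.0353]
tool_rot: [0.662, 0.749, 0.001, -0.001]
ft_force: [-0.2, 8.3, -3.0]
grip_width: 0.0002
grip_force: 4.0
```

>>> servo_tool --moves "-0.001 0 0.0005 0 0; -0.002 0 0.001 0 0; -0.003 0 0.0015 0 0; -0.003 0 0.0015 0 0"

```text
time: 15.45
position: [0.533, 0.2411, 0.0342]
tool_rot: [0.662, 0.749, 0.002, -0.001]
ft_force: [-1.0, 12.5, -0.1]
grip_width: 0.0002
grip_force: 6.0
```

>>> servo_tool --moves "-0.001 0 0.0003 0 0; -0.002 0 0.0006 0 0; -0.002 0 0.0006 0 0; -0.002 0 0.0006 0 0"

```text
time: 15.78
position: [0.5334, 0.2364, 0.0333]
tool_rot: [0.662, 0.75, -0.0, -0.0]
ft_force: [-0.2, 2.8, -2.6]
grip_width: 0.0005
grip_force: 1.6
```

>>> servo_tool --moves "-0.001 0 0 0 0; -0.003 0 0 0 0; -0.003 0 0 0 0"

```text
time: 16.03
position: [0.5335, 0.2356, 0.0332]
tool_rot: [0.663, 0.749, 0.002, -0.002]
ft_force: [-2.5, 12.9, -2.4]
grip_width: 0.0004
grip_force: 6.3
```

>>> servo_tool --moves "0.008 0 0 0 0; 0.03 0 0 0 0; 0.04 0 -0.03 0 0; 0.04 0 -0.07 0 0; 0.04 0 -0.11 0 0; 0 0 -0.13 0 0; -0.04 0 -0.13 0 0; -0.08 0 -0.13 0 0; -0.12 0 -0.13 0 0; -0.16 0 -0.13 0 0"

```text
time: 16.87
position: [0.5537, 0.0718, 0.1641]
tool_rot: [0.662, 0.75, -0.001, 0.001]
ft_force: [0.6, -0.9, -0.9]
grip_width: 0.0004
grip_force: 0.0
```

```bash
python3 -c "
from h import *
print(get_obs()['ft_force'])
shifts((-.01,-.143,.16),(-.01,-.143,.105))"
```

```text
[ 0.63354913 -0.8650704  -0.93995622]
t 16.87 case pos [-0.0104 -0.0367  0.1641] spin to case -x: -89.72
(-0.01, -0.143, 0.16) [-1.063e-01 -1.000e-04  4.300e-03]
(-0.01, -0.143, 0.105) [-1.062e-01 -1.000e-04  5.930e-02]
```

>>> servo_tool --moves "-0.04 0 0 0 0; -0.08 0 0 0 0; -0.105 0 0 0 0; -0.105 0 0.02 0 0; -0.105 0 0.045 0 0; -0.105 0 0.055 0 0; -0.105 0 0.055 0 0"

```text
time: 17.45
position: [0.5644, -0.03, 0.106]
tool_rot: [0.662, 0.75, -0.002, -0.003]
ft_force: [-0.4, 0.1, -0.8]
grip_width: 0.0004
grip_force: 0.0
```

```bash
python3 -c "
from h import *
print(get_obs()['ft_force'])
shifts()"
```

```text
[-0.37316754  0.10423532 -0.7751238 ]
t 17.45 case pos [-0.0119 -0.1391  0.106 ] spin to case -x: -89.78
```

>>> servo_tool --moves "-0.003 0 0.01 0 0; -0.003 0 0.018 0 0; -0.003 0 0.026 0 0; -0.003 0 0.034 0 0; -0.003 0 0.042 0 0; -0.003 0 0.05 0 0; -0.003 0 0.05 0 0; -0.038 0 0.05 0 0; -0.038 0 0.069 0 0; -0.038 0 0.069 0 0"

```text
time: 18.28
position: [0.5706, -0.0682, 0.0374]
tool_rot: [0.663, 0.749, -0.001, -0.001]
ft_force: [-1.1, 0.8, -0.5]
grip_width: 0.0005
grip_force: 0.0
```

```bash
python3 -c "
from h import *
print(get_obs()['ft_force'])
shifts()"
```

```text
[-1.091082    0.79129876 -0.53395985]
t 18.28 case pos [-0.0104 -0.1778  0.0374] spin to case -x: -89.87
```

Approach to y ≈ −0.139.

>>> servo_tool --moves "0.012 0 0 0 0; 0.024 0 0 0 0; 0.032 0 0 0 0; 0.035 0 0 0 0; 0.037 0 0 0 0; 0.038 0 0 0 0; 0.038 0 0 0 0"

```text
time: 18.87
position: [0.5665, -0.0299, 0.0394]
tool_rot: [0.661, 0.75, -0.001, 0.0]
ft_force: [-0.0, -5.3, -2.5]
grip_width: 0.0005
grip_force: 2.3
```

>>> servo_tool --moves "0.001 0 0.0003 0 0; 0.002 0 0.0006 0 0; 0.003 0 0.001 0 0; 0.003 0 0.001 0 0"

```text
time: 19.2
position: [0.5664, -0.0283, 0.0385]
tool_rot: [0.661, 0.751, -0.001, 0.001]
ft_force: [-1.3, -8.6, -2.5]
grip_width: 0.0001
grip_force: 4.2
```

>>> servo_tool --moves "0.001 0 0.0005 0 0; 0.002 0 0.001 0 0; 0.003 0 0.0015 0 0; 0.003 0 0.0015 0 0"

```text
time: 19.53
position: [0.5663, -0.0265, 0.0375]
tool_rot: [0.661, 0.751, -0.002, 0.002]
ft_force: [-2.0, -13.4, -0.5]
grip_width: 0.0
grip_force: 6.0
```

>>> servo_tool --moves "0.001 0 0.0005 0 0; 0.002 0 0.001 0 0; 0.002 0 0.001 0 0; 0.002 0 0.001 0 0"

```text
time: 19.87
position: [0.566, -0.022, 0.0361]
tool_rot: [0.661, 0.75, -0.0, 0.001]
ft_force: [0.6, -4.1, -2.2]
grip_width: 0.0003
grip_force: 2.5
```

Snapped. A small confirming push to the stop, then off and clear.

>>> servo_tool --moves "0.001 0 0 0 0; 0.003 0 0 0 0; 0.003 0 0 0 0"

```text
time: 20.12
position: [0.5662, -0.0213, 0.0361]
tool_rot: [0.66, 0.751, -0.001, 0.002]
ft_force: [-1.4, -13.9, -2.3]
grip_width: 0.0002
grip_force: 6.6
```

>>> servo_tool --moves "-0.006 0 0 0 0; -0.025 0 0 0 0; -0.045 0 0 0 0; -0.05 0 -0.03 0 0; -0.05 0 -0.07 0 0; -0.05 -0.04 -0.11 0 0; -0.05 -0.08 -0.13 0 0; -0.05 -0.12 -0.13 0 0; -0.05 -0.12 -0.13 0 0; -0.05 -0.12 -0.13 0 0"

```text
time: 20.95
position: [0.4485, -0.0812, 0.1667]
tool_rot: [0.662, 0.749, 0.0, -0.002]
ft_force: [0.4, -0.4, -0.7]
grip_width: 0.0006
grip_force: 0.0
```

Run:
```python
from h import *
shifts()
a=cams.camera("scene");b=cams.camera("top")
f=lambda im:np.uint8(255*(im/255.)**0.5)
c=cv2.resize(f(b[155:265,105:285]),(450,275),interpolation=cv2.INTER_CUBIC)
d=cv2.resize(f(a[105:225,170:330]),(430,322),interpolation=cv2.INTER_CUBIC)
v=np.zeros((600,460,3),np.uint8);v[:275,:450]=c;v[276:598,:430]=d
cv2.imwrite("pics/m2.png",v)
```

```text
t 20.95 case pos [-0.1332 -0.1761  0.1667] spin to case -x: -89.82
```

View pics/m2.png

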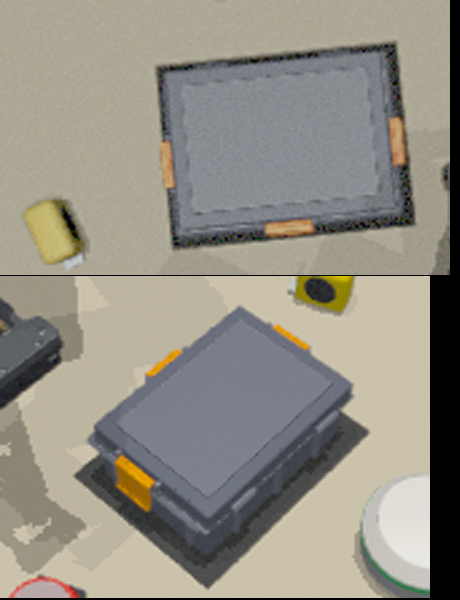

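All three clips hang flat at (165,165), (398,140) and (290,228) in the top crop, the lid is down and the arm is clear.

```bash
python3 -c "
from rig import job
print(job.hand_in())"
```

```text
the job is handed in; nothing more can be done
None
```

The lid is shut and all three clips snapped home, with no force reading above about 21 N and the arm well away from the tape, prism and receiver; I handed the job in at about 21 s, and the hand-in returned no verdict.

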